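# Lock the cell mount and key the window collar home

### The arm

A 6-joint arm with a two-finger parallel gripper is mounted at the origin on a cart in front of the work surface, level with it; the furniture and walls round the work are solid. World frame = base frame: x ahead of the robot, y to its left, z up, the work surface at z = 0. Lengths are in m, angles in degrees, forces in N, time in s.
With the tool pointing down it reaches from about 0.375 to 0.9 m from the base axis. Payload 3.1 kg.
Tool frame: the origin (TCP) lies midway between the tips of the shut fingers; the grasp point (between the pads) lies 19 mm behind it; z points along the fingers, y is the line along which they close (so a half turn about z gives the same grasp; the last joint's range is limited). The gripper opens to 87 mm and grips with 3 to 60 N. Pads are 19 mm wide; open, the fingers measure 117 mm over their backs; the gripper's body (75 mm by 190 mm) begins 51 mm behind the grasp point.
Start: joints at [-85.457, 30.224, 82.088, -0, 67.689, -10.227], TCP at [0.159, -0.604, 0.223] pointing down, gripper open.
Joint ranges: [-176.69, 176.69], [-43.24, 126.21], [12.49, 139.97], [-82, 262], [0, 151.66], [-163.58, 163.58]. Speed limits (degrees/s): [159.86, 159.86, 180, 180, 180, 180].

### API

Orientations are given as a 3x3 rotation matrix whose columns are the frame's x, y, z axes.
In Python, from rig import read_state, capture, camera_info, hand_in gives the robot as it stands.
- The arm moves only by the tool drive_tool, never from a script. Its argument "motion" is a list of rows, each a list of 2 entries, a list of its own where there are three numbers: the shift along the tool's x, y, z in mm, then the turn, a rotation vector about the tool's x, y, z in rad. A call has 1 to 5 rows; each row shifts and turns the commanded pose from where the row before left it, along the tool's axes as they then stand; what a row does not reach is not made up. A row lasts 1/10 s, in which the tool goes at most 50 mm and 8.59 degrees, less where a joint would pass 70% of its speed; a pose out of reach is approached as far as the arm can. A call is refused whole if a number of a shift passes 50 or a number of a turn 0.15, either way. A call with a gripper value outside its range is refused whole. "gripper" is the opening, from 0 (shut) to 1 (fully open), set as the call begins (left out, the last holds). The fingers move at their own pace and stop on an object; the grip force is fixed at half the most. Time passes only in rows, so rows that do not move let the fingers close. It gives the time, the measured TCP pose, the force, the opening and the grip force at its end, in the units of the state.
- read_state(): the state, without advancing time (a new reading comes with each control period).
- capture(name): name is "scene" or "top" or "wrist"; returns the picture (420x560x3 uint8, red, green, blue); there is no depth.
- camera_info(name): a dict with "fovy" (degrees; the focal length in pixels is half the picture's height over the tangent of half this angle, whatever the lens; pixels are square), "cx", "cy" (the principal point, pixels), "xyz" and "orientation" of the camera in the world; the wrist camera has in their place "T_tool_cam" (4x4, takes a point from camera to tool coordinates, whose origin is the TCP and whose axes are the flange's). Camera axes: x right, y down, z forward; pixel columns grow to the right and rows downward; lengths in m; the calibration is good to about 2 mm. A picture is of the moment at which its call begins: read the wrist's pose just before it. camera_info takes no time and is no camera call.
- hand_in(): hands the job in; it is judged then, once.
The state is a dict: "time_s": time; "joint_positions": joint angles; "qvel": joint speeds; "tau": joint torques, N m; "position": TCP position; "tcp_rot": TCP orientation; "force": force on the tool from outside, world axes, zero at the start; "moment": the same for the moment, N m; "opening": opening from 0.0 (shut) to 1.0 (fully open); "grasp_force": force on a finger pad.
Only numpy, scipy, OpenCV 4.12 (cv2) and the standard library are available. Lean on these libraries where they do the work, as an engineer would, in place of code of your own. Each camera call takes 0.05 s, during which the arm holds its last target. There are 200 camera calls.

### The job

Lock the swivelling cell mount first: take the pin with the red grip from the rack and push it down through the holes of the fork and lug until its flange sits on the fork, and let go of it. Then turn the knurled collar on the mount until its hidden keyways drop over the pins inside, push it fully home against the spring, and finish while still holding it pushed home, without letting go. Leave the spare black pin and everything else on the worktop where it is.

Things in the scene. Friction and masses are not known exactly. Their poses are not given: they have to be found in the camera images.
- mount: fixed cell mount on the worktop: aluminium base plate 84x196x12 mm (x +-42, y -52 to +144 mm); origin on the worktop under the axis of its upright spigot, z up. Its +y axis points from the spigot to a blue fork, 95 mm away. Fork and carrier stay below z 52 mm; only the spigot, covered by the collar, stands higher
- carrier (a joint): turn (rad, 0 = lug hole under fork holes) of the dark steel carrier, which swivels easily about the spigot axis: column 40 mm across, flange 50 mm across, spigot with the hidden pins, and a flat lug 8 mm thick between the fork plates. It starts within 0.01 of 0. Without the locking pin it turns along with the collar; with it, play of about 0.03 remains
- fork_hole (a point): centre of the mouth of the hole in the blue fork's upper plate (38x36 mm), on its top face, 45 mm over the worktop. Vertical through holes, 11 mm diameter with a small chamfer, in upper fork plate, lug (within 1 mm) and lower fork plate, whose underside is at 17 mm
- home_stop (a point): on the spigot axis, on top of the carrier's flange, 52 mm over the worktop: the hard stop on which the collar's underside stands when home. Over the last 5 mm a spring seat inside resists, from 3 N to 7 N at home; let go, it lifts the collar about 5 mm again
- collar: loose knurled aluminium collar, amber window in its top, 54 mm across, 34 mm tall, 0.12 to 0.19 kg; origin at the centre of its underside, z up. Starts level on three hidden pins on the spigot, underside 61 mm over the worktop, within 2 mm of the axis. Three hidden keyways in its lower rim, 120 degrees apart, must go over the pins
- collar_top (a point): centre of the collar's top, 34 mm above its underside. The pins' angle is unknown and unseen, whatever the collar's yaw: turn it up to 120 degrees, either way, regripping, and try at steps of up to 7 degrees with a light push (3 to 5 N). The keyways fit within about 6 degrees; then it sinks 4 mm freely, to the spring, and turns no more
- red_pin: loose locking pin with a red grip, upright; origin on its axis at the underside of its flange, z up. Above: steel flange 20 mm across, 4 mm thick, then the red round grip 14 mm across up to 34 mm. Below: steel shank 8 mm diameter, 30 mm long, pointed a little. 0.05 kg. Starts in one of the two rack holes with its flange on the rack's top
- black_pin: spare pin, same shape with a black grip, in the other rack hole; stays there
- pin_rack: fixed grey block 44x92x45 mm, origin at the centre of its underside; two 11 mm through holes at y +25 and -25 mm of its own frame hold the two pins, flanges on its top at z 45 mm
- drying_pot: bystander, stays where it is: white pot with a blue lid, 57 mm across, 69 mm tall; origin at the centre of its underside
- vial_3: bystander, stays where it is: glass vial with blue cap, 25 mm across, 50 mm tall; origin at the centre of its underside
- vial_1: bystander, stays where it is: glass vial with black cap, 25 mm across, 50 mm tall; origin at the centre of its underside
- timer: bystander, stays where it is: white bench timer with yellow keys, 58x66x22 mm; origin at the centre of its underside
- liquid_cell: bystander, stays where it is: metal liquid cell of two plates with brass nuts, 60x38x30 mm; origin at the centre of its underside
- mouse: bystander, stays where it is: black computer mouse, 112x58x37 mm; origin at the centre of its underside
- memory_stick: bystander, stays where it is: blue memory stick, 17x52x8 mm; origin at the centre of its underside

How it is judged (in metres and radians):
On the way, in this order (a step that is already met when the one before it is completed fails the run):
1. the red pin is seated in fork and lug and let go (z of red_pin in the frame of fork_hole between -0.003 and 0.002 m and horizontal distance between red_pin and fork_hole below 0.003 m and angle between red_pin's own z axis and vertical below 0.1 rad and contact force between the fingers and red_pin below 0.1 N), for 0.2 s.
2. the collar has dropped over the hidden pins, the red pin still seated (z of red_pin in the frame of fork_hole between -0.003 and 0.002 m and horizontal distance between red_pin and fork_hole below 0.003 m and angle between red_pin's own z axis and vertical below 0.1 rad and horizontal distance between collar and mount below 0.004 m and angle between collar's own z axis and vertical below 0.08 rad and z of collar in the frame of mount below 0.0585 m), for 0.1 s.
At the end, for the whole second after the job is handed in: Red pin seated: flange within 2 mm of the fork, 3 mm of the hole's centre, upright within 0.1 rad. Collar on the mount, level within 0.08 rad, within 4 mm of its axis, underside at most 2 mm above the home stop, the fingers still holding it (over 1 N) (z of red_pin in the frame of fork_hole between -0.003 and 0.002 m and horizontal distance between red_pin and fork_hole below 0.003 m and angle between red_pin's own z axis and vertical below 0.1 rad and horizontal distance between collar and mount below 0.004 m and angle between collar's own z axis and vertical below 0.08 rad and z of collar in the frame of mount below 0.054 m and contact force between the fingers and collar above 1 N); the arm keeps its last pose, push and grip.
It fails at once if the spare black pin or another bystander is shifted by more than 25 mm (distance of any of black_pin, drying_pot, vial_3, vial_1, timer, liquid_cell, mouse, memory_stick from where it was at the start of the episode above 0.025 m).
It also fails if it takes over 58 s, if anything falls off the work surface, if the arm or the gripper's body presses on something with over 40 N, if the wrist force passes 120 N, or if a joint passes its speed limit or range.

## Working session

There is one attempt and no reset: what is moved stays moved. The work goes in short steps, Python scripts to look and compute and a tool call to move; the robot and the scene stay as the last step left them, time stands still between calls to the robot, and variables do not carry over. Pictures are saved under pics/ and viewed, at most 10 in all, crops included, and the job is handed in when it is done.

Besides the shell and the picture viewer there is one more tool, called after "Call:" by a JSON object that holds its "op" and its "data". drive_tool: Moves the arm, as the interface text tells. Its arguments: {"type":"object","properties":{"motion":{"type":"array","items":{"type":"array"}},"gripper":{"type":"number"}},"required":["motion"]}

```bash
mkdir -p pics; cat > h.py <<'E'
import numpy as np, cv2
from rig import *
np.set_printoptions(precision=4,suppress=True)
def f(ci): return 210/np.tan(np.radians(ci['fovy'])/2)
def cam(n):
    ci=camera_info(n)
    if 'T_tool_cam' in ci:
        s=read_state(); T=np.array(ci['T_tool_cam']); R=np.array(s['tcp_rot']); p=np.array(s['position'])
        return ci,p+R@T[:3,3],R@T[:3,:3]
    return ci,np.array(ci['xyz']),np.array(ci['orientation'])
def pix2w(c,u,v,z):
    ci,o,R=c
    d=R@np.array([(u-ci['cx'])/f(ci),(v-ci['cy'])/f(ci),1]); return o+d*(z-o[2])/d[2]
def w2pix(c,p):
    ci,o,R=c; q=R.T@(np.array(p)-o); return q[:2]/q[2]*f(ci)+[ci['cx'],ci['cy']]
def snap(n,name,s=1):
    c=cam(n); im=capture(n)[:,:,::-1]; cv2.imwrite(f'pics/{name}.png',cv2.resize(im,None,fx=s,fy=s)); return c,im
E
python3 - <<'E'
from h import *
for n in('scene','top'):
    c,_=snap(n,n); print(c)
print(camera_info('wrist')); print(read_state())
E
```

```text
({'fovy': 51.77561366589943, 'cx': 285.57110075890466, 'cy': 206.88079966491705, 'xyz': array([-0.3261, -1.1592,  1.1521]), 'orientation': array([[ 0.8036, -0.3782,  0.4596],
       [-0.5948, -0.4817,  0.6436],
       [-0.022 , -0.7905, -0.612 ]])}, array([-0.3261, -1.1592,  1.1521]), array([[ 0.8036, -0.3782,  0.4596],
       [-0.5948, -0.4817,  0.6436],
       [-0.022 , -0.7905, -0.612 ]]))
({'fovy': 44.545340577971345, 'cx': 271.15924160395195, 'cy': 200.9904540973765, 'xyz': array([ 0.2833, -0.0637,  1.668 ]), 'orientation': array([[ 0.0288, -0.993 ,  0.1146],
       [-0.9995, -0.0276,  0.012 ],
       [-0.0088, -0.1149, -0.9933]])}, array([ 0.2833, -0.0637,  1.668 ]), array([[ 0.0288, -0.993 ,  0.1146],
       [-0.9995, -0.0276,  0.012 ],
       [-0.0088, -0.1149, -0.9933]]))
{'fovy': 67.5512179545218, 'cx': 283.14400911379147, 'cy': 213.84057142097168, 'T_tool_cam': array([[-0.0008, -0.9625, -0.2713,  0.0731],
       [ 1.    , -0.0008,  0.    , -0.0001],
       [-0.0003, -0.2713,  0.9625, -0.1617],
       [ 0.    ,  0.    ,  0.    ,  1.    ]])}
{'time_s': 0.1, 'joint_positions': array([-85.4553,  30.2718,  82.1495,  -0.0014,  67.6896, -10.2284]), 'qvel': array([-0.0495, -0.0809, -0.0575,  0.1149,  0.087 ,  0.0437]), 'tau': array([ -0.0003, -44.0987, -17.7151,   0.0635,   0.0534,  -0.    ]), 'position': array([ 0.1593, -0.6037,  0.2217]), 'tcp_rot': array([[ 0.9669,  0.255 , -0.0002],
       [ 0.255 , -0.9669,  0.0019],
       [ 0.0003, -0.0019, -1.    ]]), 'force': array([-0.0108, -0.2746, -0.5695]), 'moment': array([-0.0027, -0.0159,  0.005 ]), 'grasp_force': 0.0, 'opening': 1.0007381778555748}
```

View pics/top.png

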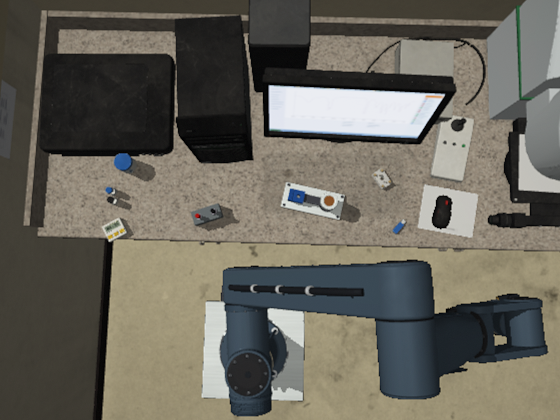

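View pics/scene.png

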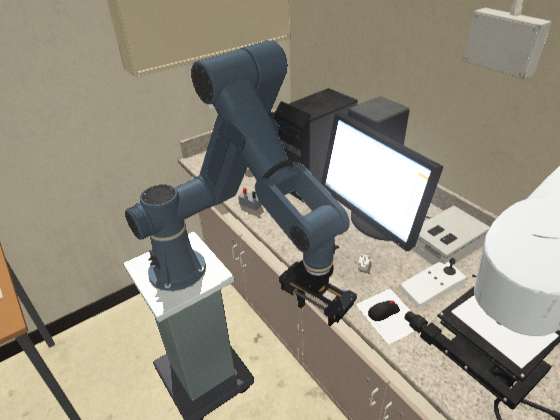

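The top view shows the collar at (329,201), the fork at (297,196), the red pin at (199,216) on the rack's left, and the black pin at (217,211). The monitor stands behind the mount.

```bash
python3 - <<'E'
from h import *
c=cam('top')
for n,u,v,z in [('collar',329,201,.095),('fork',297,196,.045),('red',199,216,.079),('black',217,211,.079),('monL',267,140,.1),('monL',267,140,.4),('monR',430,140,.1),('monR',430,140,.4),('edge',300,245,0)]: print(n,pix2w(c,u,v,z))
im=cv2.imread('pics/top.png'); cv2.imwrite('pics/topc.png',cv2.resize(im[165:245,180:360],None,fx=4.4,fy=4.4,interpolation=cv2.INTER_CUBIC))
E
```

```text
collar [ 0.4697 -0.223   0.095 ]
fork [ 0.4888 -0.1259  0.045 ]
red [0.4133 0.1788 0.079 ]
black [0.4305 0.1233 0.079 ]
monL [ 0.6554 -0.0262  0.1   ]
monL [ 0.5842 -0.0334  0.4   ]
monR [ 0.6689 -0.5335  0.1   ]
monR [ 0.5951 -0.4436  0.4   ]
edge [ 0.3347 -0.1411  0.    ]
```

View pics/topc.png

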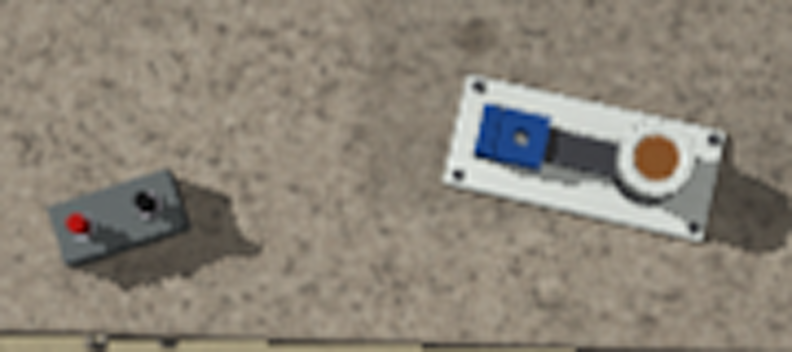

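```bash
cat > plan.py <<'E'
from h import *
import sys
from scipy.spatial.transform import Rotation as Ro
# target: list of (x,y,z,yaw of tool y axis deg, rows); tool kept vertical
def plan(wps):
    s=read_state(); p=np.array(s['position']); R=np.array(s['tcp_rot'])
    yaw=np.arctan2(R[1,1],R[0,1]); rows=[]
    # tilt is tiny; use ideal frames after
    fr=lambda a: np.array([[-np.sin(a),np.cos(a),0],[np.cos(a),np.sin(a),0],[0,0,-1]])
    for x,y,z,yw,n in wps:
        t=np.array([x,y,z]); ty=np.radians(yw)
        if n is None: n=int(max(np.ceil(np.linalg.norm(t-p)/.047),np.ceil(abs(ty-yaw)/.145),1))
        p0=p.copy(); y0=yaw
        for i in range(n):
            w=fr(yaw).T@(p0+(t-p0)*(i+1)/n-p)*1000; w=np.round(w,0 if n>1 else 1)
            dz=np.round(-(y0+(ty-y0)*(i+1)/n-yaw),3)
            rows.append([w.tolist(),[0,0,float(dz)]]); p=p+fr(yaw)@w/1000; yaw-=dz
    for i in range(0,len(rows),5): print(rows[i:i+5])
    print('end',p,np.degrees(yaw))
E
python3 - <<'E'
from plan import *
c=cam('top')
r=pix2w(c,197.3,215.9,.079);b=pix2w(c,213.4,210.7,.079);k=pix2w(c,329.1,200.7,.095);h=pix2w(c,298.4,196.4,.045)
print(r,b,np.linalg.norm(r-b),k,h,np.linalg.norm((k-h)[:2]))
a=np.degrees(np.arctan2(*(b-r)[[1,0]]))+90; print(a)
plan([(.40,-.32,.223,-35,None),(.44,-.05,.22,-5,None),(r[0],r[1],.2,a,None)])
E
```

```text
[0.4135 0.1841 0.079 ] [0.4311 0.1346 0.079 ] 0.052532884677330666 [ 0.4706 -0.2233  0.095 ] [ 0.4876 -0.1304  0.045 ] 0.09444693580882034
19.631761215091757
[[[38.0, -27.0, -0.0], [0, 0, -0.088]], [[40.0, -23.0, -0.0], [0, 0, -0.088]], [[43.0, -19.0, -0.0], [0, 0, -0.087]], [[43.0, -16.0, -1.0], [0, 0, -0.088]], [[45.0, -12.0, 0.0], [0, 0, -0.088]]]
[[[46.0, -8.0, 0.0], [0, 0, -0.088]], [[46.0, -4.0, -0.0], [0, 0, -0.087]], [[47.0, 1.0, -0.0], [0, 0, -0.088]], [[41.0, -20.0, 0.0], [0, 0, -0.087]], [[42.0, -17.0, 1.0], [0, 0, -0.088]]]
[[[44.0, -13.0, 0.0], [0, 0, -0.087]], [[44.0, -9.0, 1.0], [0, 0, -0.087]], [[45.0, -6.0, 0.0], [0, 0, -0.087]], [[46.0, -1.0, 1.0], [0, 0, -0.088]], [[38.0, -8.0, 3.0], [0, 0, -0.072]]]
[[[39.0, -5.0, 4.0], [0, 0, -0.071]], [[40.0, -2.0, 3.0], [0, 0, -0.072]], [[39.0, 1.0, 3.0], [0, 0, -0.071]], [[39.0, 3.0, 3.0], [0, 0, -0.072]], [[39.0, 6.0, 4.0], [0, 0, -0.072]]]
end [0.4132 0.1843 0.1997] 19.655458879249313
```

Call:
{"op": "drive_tool", "data": {"motion": [[[38, -27, 0], [0, 0, -0.088]], [[40, -23, 0], [0, 0, -0.088]], [[43, -19, 0], [0, 0, -0.087]], [[43, -16, -1], [0, 0, -0.088]], [[45, -12, 0], [0, 0, -0.088]]], "gripper": 0.6}}

```text
time_s: 0.6
position: [0.3102, -0.4255, 0.2233]
tcp_rot: [[0.765, 0.644, -0.0], [0.644, -0.765, 0.001], [0.0, -0.001, -1.0]]
force: [0.0, -0.3, -0.2]
opening: 0.65
grasp_force: 0.0
```

Call:
{"op": "drive_tool", "data": {"motion": [[[46, -8, 0], [0, 0, -0.088]], [[46, -4, 0], [0, 0, -0.087]], [[47, 1, 0], [0, 0, -0.088]], [[41, -20, 0], [0, 0, -0.087]], [[42, -17, 1], [0, 0, -0.088]]]}}

```text
time_s: 1.1
position: [0.4145, -0.2292, 0.2223]
tcp_rot: [[0.419, 0.908, 0.0], [0.908, -0.419, 0.0], [0.0, 0.0, -1.0]]
force: [0.4, 0.6, -0.4]
opening: 0.6
grasp_force: 0.0
```

Call:
{"op": "drive_tool", "data": {"motion": [[[44, -13, 0], [0, 0, -0.087]], [[44, -9, 1], [0, 0, -0.087]], [[45, -6, 0], [0, 0, -0.087]], [[46, -1, 1], [0, 0, -0.088]], [[38, -8, 3], [0, 0, -0.072]]]}}

```text
time_s: 1.6
position: [0.4365, -0.0101, 0.2177]
tcp_rot: [[0.011, 1.0, 0.002], [1.0, -0.011, -0.0], [-0.0, 0.002, -1.0]]
force: [-0.3, 0.1, 0.1]
opening: 0.598
grasp_force: 0.0
```

Call:
{"op": "drive_tool", "data": {"motion": [[[39, -5, 4], [0, 0, -0.071]], [[40, -2, 3], [0, 0, -0.072]], [[39, 1, 3], [0, 0, -0.071]], [[39, 3, 3], [0, 0, -0.072]], [[39, 6, 4], [0, 0, -0.072]]]}}

```text
time_s: 2.1
position: [0.4128, 0.1852, 0.2004]
tcp_rot: [[-0.339, 0.941, -0.0], [0.941, 0.339, -0.0], [-0.0, -0.0, -1.0]]
force: [0.2, 0.0, -0.8]
opening: 0.596
grasp_force: 0.0
```

Call:
{"op": "drive_tool", "data": {"motion": [[[0, 0, 0], [0, 0, 0]], [[0, 0, 0], [0, 0, 0]]]}}

```text
time_s: 2.3
position: [0.4128, 0.1842, 0.2003]
tcp_rot: [[-0.338, 0.941, -0.001], [0.941, 0.338, -0.001], [-0.0, -0.001, -1.0]]
force: [1.1, -0.7, -0.1]
opening: 0.6
grasp_force: 0.0
```

```bash
python3 - <<'E'
from plan import *
c,im=snap('wrist','w1'); s=read_state(); print(s['time_s'],s['position'],s['tcp_rot'],s['joint_positions'])
print(w2pix(c,[.4135,.1841,.079]))
E
```

```text
2.35 [0.4131 0.1834 0.2004] [[-0.3367  0.9416 -0.0005]
 [ 0.9416  0.3367 -0.0005]
 [-0.0003 -0.0007 -1.    ]] [  9.7459  18.9623 107.4789  -0.0317  53.5932  -9.9115]
[285.2982 208.6767]
```

View pics/w1.png

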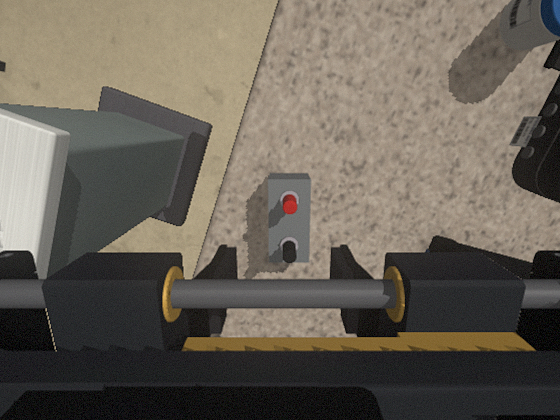

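```bash
cat >> h.py <<'E'
def redtop(c,im,z=.079):
    b,g,r=[im[:,:,i].astype(int) for i in range(3)]
    m=((r>90)&(r>2*g)&(r>2*b)).astype(np.uint8)
    n,l,st,ce=cv2.connectedComponentsWithStats(m); i=1+np.argmax(st[1:,4]); print(st[i],ce[i])
    x,y,w,h,_=st[i]
    rp=7/1000*f(c[0])/abs(c[1][2]-z)  # approx top radius in px
    return x+(w-1)/2, y+h-rp*.97, rp
E
python3 - <<'E'
from plan import *
c=cam('wrist'); im=cv2.imread('pics/w1.png')
u,v,rp=redtop(c,im); print(u,v,rp); print(pix2w(c,u,v,.079))
cv2.imwrite('pics/w1c.png',cv2.resize(im[165:270,220:360],None,fx=5,fy=5,interpolation=cv2.INTER_CUBIC))
E
```

```text
[283 195  14  19 218] [289.5046 204.3119]
289.5 206.4680526558158 7.764894169262062
[0.4169 0.1866 0.079 ]
```

View pics/w1c.png

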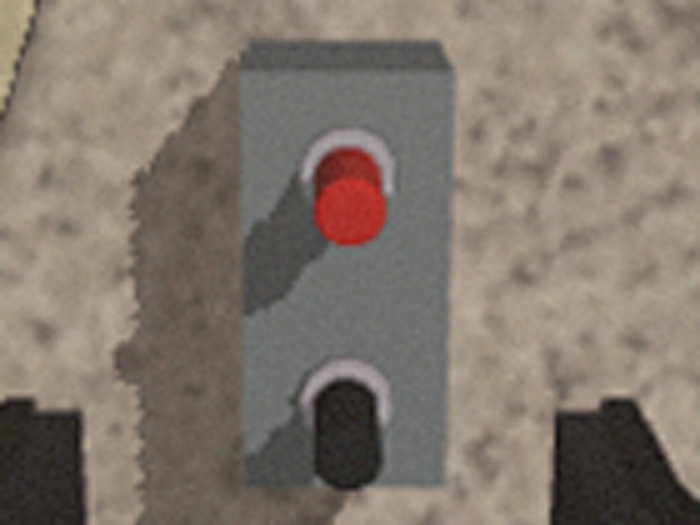

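```bash
python3 - <<'E'
from plan import *
plan([(.4169,.1863,.08,20,4),(.4169,.1863,.053,20,1)])
E
```

```text
[[[0.0, 1.0, 30.0], [0, 0, -0.001]], [[1.0, 1.0, 30.0], [0, 0, -0.002]], [[0.0, 1.0, 30.0], [0, 0, -0.001]], [[0.0, 2.0, 30.0], [0, 0, -0.002]], [[0.4, -0.5, 27.4], [0, 0, 0.0]]]
end [0.4169 0.1863 0.053 ] 20.020107718418355
```

Call:
{"op": "drive_tool", "data": {"motion": [[[0, 1, 30], [0, 0, -0.002]], [[1, 1, 30], [0, 0, -0.002]], [[0, 1, 30], [0, 0, 0]], [[0, 1, 30], [0, 0, 0]], [[0, 0.5, 24], [0, 0, 0]]]}}

```text
time_s: 2.85
position: [0.4177, 0.1844, 0.0553]
tcp_rot: [[-0.337, 0.942, -0.0], [0.942, 0.337, -0.0], [-0.0, -0.0, -1.0]]
force: [-0.2, -0.5, 0.2]
opening: 0.601
grasp_force: 0.0
```

Call:
{"op": "drive_tool", "data": {"motion": [[[0, 0, 2], [0, 0, 0]], [[0, 0, 0], [0, 0, 0]], [[0, 0, 0], [0, 0, 0]]]}}

```text
time_s: 3.15
position: [0.4182, 0.1856, 0.0555]
tcp_rot: [[-0.339, 0.941, 0.002], [0.941, 0.339, 0.0], [-0.0, 0.002, -1.0]]
force: [-0.6, -0.4, -0.1]
opening: 0.597
grasp_force: 0.0
```

Call:
{"op": "drive_tool", "data": {"motion": [[[0, 0, 1.5], [0, 0, 0]], [[0, 0, 0], [0, 0, 0]], [[0, 0, 0], [0, 0, 0]], [[0, 0, 0], [0, 0, 0]], [[0, 0, 0], [0, 0, 0]]], "gripper": 0.0}}

```text
time_s: 3.65
position: [0.4173, 0.1862, 0.0533]
tcp_rot: [[-0.34, 0.94, 0.0], [0.94, 0.34, 0.0], [-0.0, 0.0, -1.0]]
force: [0.9, 0.4, -0.8]
opening: 0.232
grasp_force: 0.0
```

Call:
{"op": "drive_tool", "data": {"motion": [[[0, 0, 0], [0, 0, 0]], [[0, 0, 0], [0, 0, 0]], [[0, 0, 0], [0, 0, 0]]]}}

```text
time_s: 3.95
position: [0.4173, 0.1862, 0.0531]
tcp_rot: [[-0.34, 0.94, 0.0], [0.94, 0.34, 0.0], [0.0, 0.0, -1.0]]
force: [-0.1, 0.8, 1.1]
opening: 0.151
grasp_force: 30.0
```

```bash
python3 - <<'E'
from plan import *
plan([(.4173,.1862,.15,20,3),(.4876,-.1304,.15,-10,7)])
E
```

```text
[[[0.0, -0.0, -32.0], [0, 0, -0.001]], [[0.0, -0.0, -33.0], [0, 0, -0.0]], [[0.0, -0.0, -32.0], [0, 0, -0.001]], [[-46.0, -6.0, 0.0], [0, 0, 0.075]], [[-46.0, -3.0, 0.0], [0, 0, 0.075]]]
[[[-46.0, 1.0, 0.0], [0, 0, 0.074]], [[-47.0, 5.0, 0.0], [0, 0, 0.075]], [[-45.0, 7.0, 0.0], [0, 0, 0.075]], [[-45.0, 12.0, 0.0], [0, 0, 0.075]], [[-44.0, 14.0, 0.0], [0, 0, 0.075]]]
end [ 0.4875 -0.1301  0.1501] -10.026249340537193
```

Call:
{"op": "drive_tool", "data": {"motion": [[[0, 0, -32], [0, 0, 0]], [[0, 0, -33], [0, 0, 0]], [[0, 0, -32], [0, 0, 0]], [[-46, -6, 0], [0, 0, 0.075]], [[-46, -3, 0], [0, 0, 0.075]]]}}

```text
time_s: 4.45
position: [0.4374, 0.0958, 0.1512]
tcp_rot: [[-0.197, 0.98, 0.003], [0.98, 0.197, -0.0], [-0.001, 0.003, -1.0]]
force: [0.5, -0.6, -1.7]
opening: 0.155
grasp_force: 30.0
```

Call:
{"op": "drive_tool", "data": {"motion": [[[-46, 1, 0], [0, 0, 0.074]], [[-47, 5, 0], [0, 0, 0.075]], [[-45, 7, 0], [0, 0, 0.075]], [[-45, 12, 0], [0, 0, 0.075]], [[-44, 14, 0], [0, 0, 0.075]]]}}

```text
time_s: 4.95
position: [0.4866, -0.1322, 0.1498]
tcp_rot: [[0.18, 0.984, -0.0], [0.984, -0.18, 0.0], [0.0, -0.001, -1.0]]
force: [1.7, 0.3, -0.7]
opening: 0.148
grasp_force: 30.0
```

Call:
{"op": "drive_tool", "data": {"motion": [[[0, 0, 0], [0, 0, 0]], [[0, 0, 0], [0, 0, 0]], [[0, 0, 0], [0, 0, 0]]]}}

```text
time_s: 5.25
position: [0.4856, -0.1292, 0.1496]
tcp_rot: [[0.175, 0.985, -0.002], [0.985, -0.175, 0.001], [0.001, -0.002, -1.0]]
force: [0.1, 0.3, -1.0]
opening: 0.151
grasp_force: 30.0
```

```bash
python3 - <<'E'
from plan import *
c,im=snap('wrist','w2'); s=read_state(); print(s['time_s'],s['position'],s['tcp_rot'],s['grasp_force'])
T=s['position']
print(w2pix(c,[.4876,-.1304,.045]), w2pix(c,T+[0,0,-.038]),w2pix(c,T+[0,0,.026]))
cv2.imwrite('pics/w2c.png',cv2.resize(im[110:320,150:420],None,fx=2.8,fy=2.8,interpolation=cv2.INTER_CUBIC))
E
```

```text
5.3 [ 0.4857 -0.1288  0.1497] [[ 0.1745  0.9847 -0.0019]
 [ 0.9847 -0.1745  0.0012]
 [ 0.0009 -0.0021 -1.    ]] 29.999973345547915
[287.2326 213.5269] [285.0255 238.3374] [285.421  284.4802]
```

View pics/w2c.png

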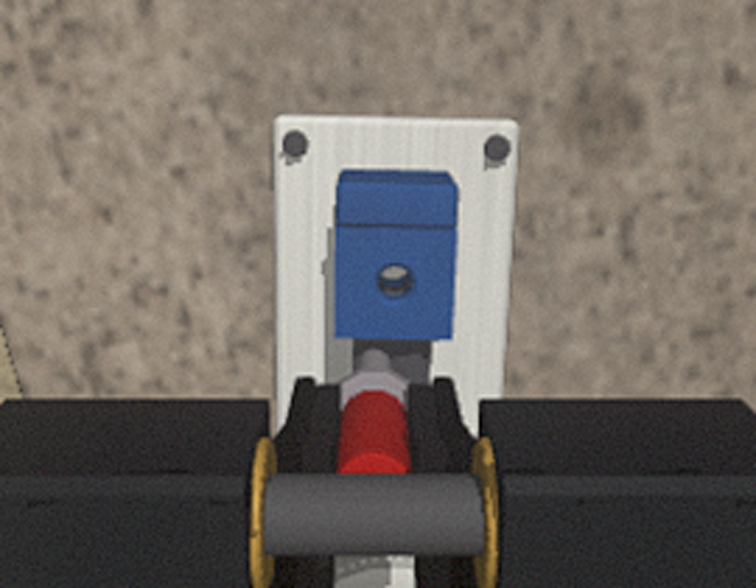

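```bash
python3 - <<'E'
from plan import *
c=cam('wrist'); im=cv2.imread('pics/w2.png'); s=read_state(); T=s['position'];R=s['tcp_rot']
h=pix2w(c,290.8,209.8,.045); print(h,R.T@(h-T)*1000)
# tip lateral by shank mask: rows between
for v in range(234,252,2): print(v,[int(x) for x in im[v,270:300:2,1]])
# hole blob: dark/non-blue inside fork
sub=im[195:225,270:315].astype(int); m=((sub[:,:,0]-sub[:,:,2])<40).astype(np.uint8)
n,l,st,ce=cv2.connectedComponentsWithStats(m)
print([(st[i],ce[i]+[270,195]) for i in range(1,n) if st[i,4]>15])
print(pix2w(cam('wrist'),283.9,238,.1117)-T)
E
```

```text
[ 0.4914 -0.1273  0.045 ] [  2.3999   5.5675 104.6839]
234 [123, 130, 132, 62, 63, 57, 73, 69, 50, 61, 60, 59, 61, 57, 66]
236 [129, 126, 134, 53, 62, 103, 116, 119, 104, 73, 59, 56, 54, 65, 70]
238 [126, 129, 134, 67, 79, 103, 111, 112, 110, 100, 72, 80, 81, 82, 81]
240 [126, 126, 127, 69, 82, 99, 114, 113, 113, 99, 74, 75, 79, 79, 79]
242 [125, 126, 136, 82, 105, 112, 111, 114, 112, 112, 90, 75, 76, 80, 80]
244 [129, 124, 106, 118, 143, 143, 140, 143, 142, 141, 131, 105, 77, 78, 80]
246 [105, 109, 140, 146, 139, 140, 136, 137, 137, 137, 141, 140, 120, 85, 76]
248 [32, 129, 142, 143, 145, 152, 150, 149, 154, 146, 138, 132, 140, 41, 42]
250 [37, 127, 140, 132, 85, 33, 29, 33, 33, 84, 138, 147, 75, 38, 42]
[(array([42,  0,  3, 30, 78], dtype=int32), array([313.1538, 210.8462])), (array([ 15,  10,  13,  11, 107], dtype=int32), array([290.7477, 209.6636]))]
[-0.0006  0.0007 -0.038 ]
```

Call:
{"op": "drive_tool", "data": {"motion": [[[2.2, 6.2, 10], [0, 0, 0]], [[0, 0, 20], [0, 0, 0]], [[0, 0, 20], [0, 0, 0]], [[0, 0, 8], [0, 0, 0]], [[0, 0, 0], [0, 0, 0]]]}}

```text
time_s: 5.8
position: [0.4925, -0.128, 0.0907]
tcp_rot: [[0.175, 0.985, -0.003], [0.985, -0.175, 0.002], [0.001, -0.003, -1.0]]
force: [-0.1, 0.5, 0.2]
opening: 0.15
grasp_force: 30.0
```

Call:
{"op": "drive_tool", "data": {"motion": [[[0, 0, 0], [0, 0, 0]], [[0, 0, 0], [0, 0, 0]], [[0, 0, 0], [0, 0, 0]]]}}

```text
time_s: 6.1
position: [0.4939, -0.1295, 0.0928]
tcp_rot: [[0.176, 0.984, 0.002], [0.984, -0.176, -0.001], [-0.0, 0.002, -1.0]]
force: [-0.2, 0.3, -1.1]
opening: 0.149
grasp_force: 30.0
```

```bash
python3 - <<'E'
from plan import *
c,im=snap('wrist','w3'); s=read_state(); T=s['position'];R=s['tcp_rot'];print(T,R)
print(w2pix(c,[.4914,-.1273,.045]),R.T@(np.array([.4914,-.1273,.045])-T)*1000, w2pix(c,T+[0,0,-.038]))
cv2.imwrite('pics/w3c.png',cv2.resize(im[190:290,220:350],None,fx=5.5,fy=5.5,interpolation=cv2.INTER_CUBIC))
E
```

```text
[ 0.4938 -0.1295  0.0928] [[ 0.1761  0.9844  0.0015]
 [ 0.9844 -0.1761 -0.0008]
 [-0.0005  0.0016 -1.    ]]
[280.6735 231.6064] [ 1.793  -2.8147 47.7848] [284.6394 238.8038]
```

View pics/w3c.png

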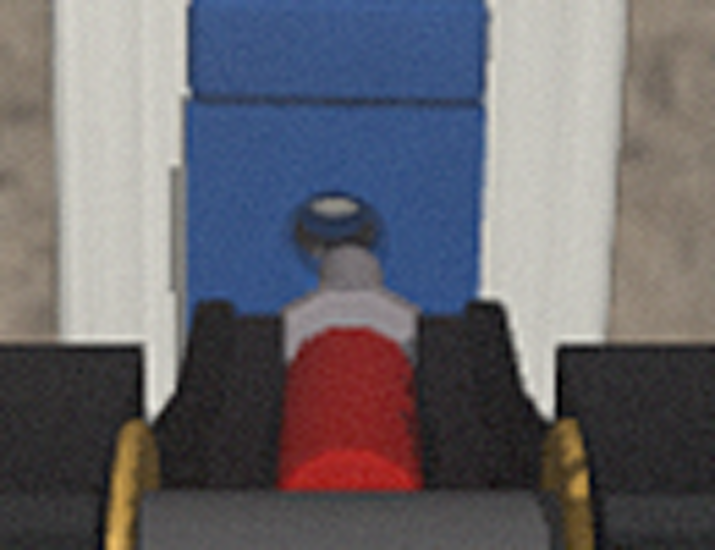

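Call:
{"op": "drive_tool", "data": {"motion": [[[2, -1.7, 0], [0, 0, 0]], [[0, 0, 0], [0, 0, 0]], [[0, 0, 0], [0, 0, 0]], [[0, 0, 0], [0, 0, 0]], [[0, 0, 0], [0, 0, 0]]]}}

```text
time_s: 6.65
position: [0.492, -0.1271, 0.0921]
tcp_rot: [[0.176, 0.984, 0.0], [0.984, -0.176, -0.0], [-0.0, 0.0, -1.0]]
force: [-0.2, 0.2, 0.2]
opening: 0.15
grasp_force: 30.0
```

```bash
cat > hole.py <<'E'
from plan import *
def hole(name):
    c,im=snap('wrist',name); s=read_state(); T=s['position'];R=s['tcp_rot']; print(s['time_s'],T,R[:,2])
    m=((im[:,:,0].astype(int)-im[:,:,2])>35)&(im[:,:,0]>70)
    g=cv2.cvtColor(im,cv2.COLOR_BGR2GRAY)
    for v in range(222,246,2): print(v,[int(x) for x in (im[v,264:304:2,0].astype(int)-im[v,264:304:2,2])])
    cv2.imwrite(f'pics/{name}c.png',cv2.resize(im[190:290,220:350],None,fx=5.5,fy=5.5,interpolation=cv2.INTER_CUBIC))
E
python3 -c "from hole import *;hole('w4')"
```

```text
6.7 [ 0.492  -0.1271  0.092 ] [ 0.0001 -0.     -1.    ]
222 [74, 72, 73, 74, 73, 76, 77, 74, 75, 73, 76, 73, 77, 79, 74, 75, 71, 72, 74, 70]
224 [70, 71, 74, 74, 73, 73, 76, 72, 76, 77, 79, 74, 76, 75, 75, 75, 74, 71, 75, 71]
226 [75, 76, 73, 77, 74, 79, 77, 73, 78, 77, 77, 73, 73, 73, 77, 72, 73, 74, 74, 70]
228 [73, 76, 71, 72, 75, 75, 73, 79, 62, 49, 49, 53, 75, 78, 73, 75, 76, 71, 74, 73]
230 [76, 71, 73, 72, 75, 76, 75, 44, 10, -2, -10, -5, 31, 51, 76, 75, 77, 74, 74, 76]
232 [75, 70, 74, 71, 74, 73, 47, 38, 26, 27, 24, 31, 30, 27, 56, 73, 73, 71, 73, 74]
234 [77, 72, 73, 75, 75, 70, 45, 6, 44, 27, 26, 42, 23, -1, 55, 79, 76, 74, 72, 76]
236 [78, 72, 73, 75, 76, 71, 47, -3, -5, -6, -7, -1, 1, 1, 58, 79, 75, 77, 77, 76]
238 [77, 74, 74, 75, 77, 74, 59, 8, -5, -2, -3, 0, 0, 35, 63, 75, 75, 75, 77, 75]
240 [73, 78, 74, 76, 71, 78, 86, 3, -3, -2, -4, -3, -6, 65, 65, 74, 72, 73, 79, 75]
242 [77, 77, 75, 76, 82, 80, 61, -11, 0, -1, -3, -1, -5, 51, 82, 79, 72, 74, 77, 76]
244 [78, 76, 82, 80, 76, 9, -9, -7, -4, -6, -2, -4, -5, -6, 3, 65, 85, 77, 77, 76]
```

View pics/w4c.png

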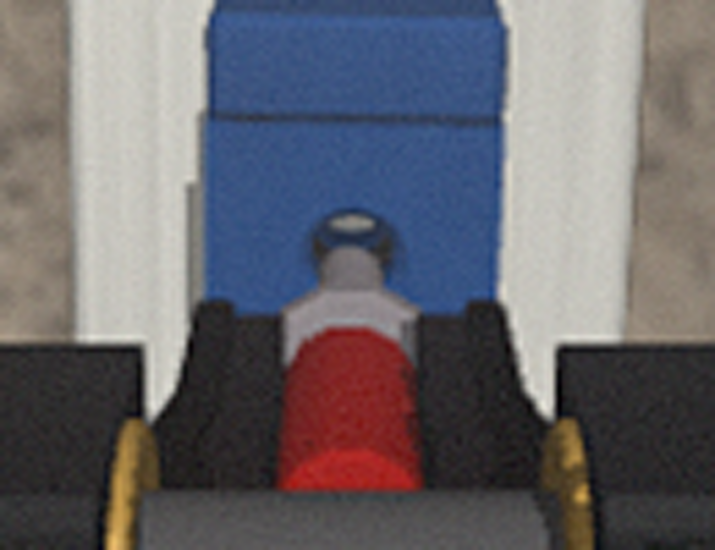

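```bash
python3 - <<'E'
from plan import *
c=cam('wrist');s=read_state();T=s['position'];print(T,w2pix(c,[T[0],T[1],.045]),s['tcp_rot'].T@(pix2w(c,284.0,234.4,.045)-T))
E
```

```text
[ 0.492  -0.1271  0.092 ] [284.7565 234.2958] [-0.0001 -0.0005  0.047 ]
```

Call:
{"op": "drive_tool", "data": {"motion": [[[0, 0.3, 6], [0, 0, 0]], [[0, 0, 6], [0, 0, 0]], [[0, 0, 5], [0, 0, 0]], [[0, 0, 0], [0, 0, 0]]]}}

```text
time_s: 7.1
position: [0.492, -0.1273, 0.0741]
tcp_rot: [[0.176, 0.984, -0.001], [0.984, -0.176, 0.0], [-0.0, -0.001, -1.0]]
force: [-0.1, -1.2, -1.8]
opening: 0.149
grasp_force: 30.0
```

Call:
{"op": "drive_tool", "data": {"motion": [[[0, 0, 5], [0, 0, 0]], [[0, 0, 5], [0, 0, 0]], [[0, 0, 5], [0, 0, 0]], [[0, 0, 0], [0, 0, 0]]]}}

```text
time_s: 7.5
position: [0.4922, -0.1273, 0.0593]
tcp_rot: [[0.176, 0.984, -0.0], [0.984, -0.176, -0.0], [-0.0, -0.0, -1.0]]
force: [0.4, -2.8, -1.7]
opening: 0.148
grasp_force: 30.0
```

Call:
{"op": "drive_tool", "data": {"motion": [[[0, 0, 3], [0, 0, 0]], [[0, 0, 2], [0, 0, 0]], [[0, 0, 1], [0, 0, 0]], [[0, 0, 0], [0, 0, 0]], [[0, 0, 0], [0, 0, 0]]]}}

```text
time_s: 8.0
position: [0.4924, -0.1273, 0.054]
tcp_rot: [[0.176, 0.984, 0.0], [0.984, -0.176, -0.0], [-0.0, 0.0, -1.0]]
force: [-0.6, -4.1, -1.0]
opening: 0.151
grasp_force: 30.0
```

Call:
{"op": "drive_tool", "data": {"motion": [[[0, 0, 1], [0, 0, 0]], [[0, 0, 0], [0, 0, 0]], [[0, 0, 0], [0, 0, 0]]]}}

```text
time_s: 8.3
position: [0.4925, -0.1273, 0.0532]
tcp_rot: [[0.176, 0.984, 0.001], [0.984, -0.176, -0.0], [-0.0, 0.001, -1.0]]
force: [-1.7, -5.0, 1.7]
opening: 0.147
grasp_force: 30.0
```

Call:
{"op": "drive_tool", "data": {"motion": [[[0, 0, 0], [0, 0, 0]], [[0, 0, 0], [0, 0, 0]], [[0, 0, 0], [0, 0, 0]], [[0, 0, 0], [0, 0, 0]], [[0, 0, 0], [0, 0, 0]]], "gripper": 0.6}}

```text
time_s: 8.8
position: [0.492, -0.1267, 0.0529]
tcp_rot: [[0.176, 0.984, -0.001], [0.984, -0.176, 0.001], [0.0, -0.001, -1.0]]
force: [-0.6, 0.4, -0.3]
opening: 0.521
grasp_force: 0.0
```

Call:
{"op": "drive_tool", "data": {"motion": [[[0, 0, -20], [0, 0, 0]], [[0, 0, -30], [0, 0, 0]], [[0, 0, -35], [0, 0, 0]], [[0, 0, 0], [0, 0, 0]], [[0, 0, 0], [0, 0, 0]]]}}

```text
time_s: 9.3
position: [0.4925, -0.1271, 0.1387]
tcp_rot: [[0.176, 0.984, 0.002], [0.984, -0.176, -0.001], [-0.0, 0.002, -1.0]]
force: [0.1, -0.6, -0.5]
opening: 0.605
grasp_force: 0.0
```

```bash
python3 - <<'E'
from plan import *
c,im=snap('wrist','w5'); s=read_state(); print(s['time_s'],s['position'],s['joint_positions'])
u,v,rp=redtop(c,im); print(u,v,pix2w(c,u,v,.079))
E
```

```text
9.35 [ 0.4918 -0.1268  0.1378] [-27.0808  28.6035 103.4698   0.0064  47.9639 -16.9436]
[274 211  18  26 370] [282.573  224.0297]
282.5 227.3707695852879 [ 0.4912 -0.1259  0.079 ]
```

View pics/w5.png

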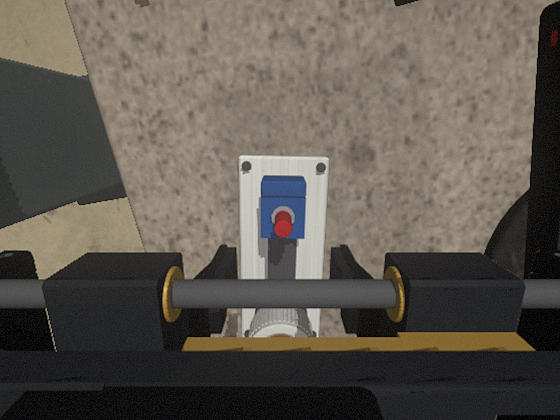

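The red pin sits in the fork at (283,222), its flange on the blue plate; the collar shows at (283,335), along the tool's −x.

Call:
{"op": "drive_tool", "data": {"motion": [[[-32, 0, -10], [0, 0, 0]], [[-32, 0, 0], [0, 0, 0]], [[-31, -0.4, 0], [0, 0, 0]], [[0, 0, 0], [0, 0, 0]], [[0, 0, 0], [0, 0, 0]]], "gripper": 1.0}}

```text
time_s: 9.85
position: [0.474, -0.2202, 0.1466]
tcp_rot: [[0.178, 0.984, -0.003], [0.984, -0.178, 0.003], [0.002, -0.003, -1.0]]
force: [0.1, 0.4, -0.6]
opening: 0.954
grasp_force: 0.0
```

Call:
{"op": "drive_tool", "data": {"motion": [[[0, 0, 0], [0, 0, 0]], [[0, 0, 0], [0, 0, 0]]]}}

```text
time_s: 10.05
position: [0.4748, -0.2191, 0.1475]
tcp_rot: [[0.175, 0.985, -0.001], [0.985, -0.175, 0.001], [0.001, -0.002, -1.0]]
force: [-0.1, 0.7, -0.3]
opening: 0.996
grasp_force: 0.0
```

```bash
python3 - <<'E'
from plan import *
c,im=snap('wrist','w6'); s=read_state(); T=s['position'];R=s['tcp_rot'];print(s['time_s'],T,R[:,2],s['joint_positions'])
hsv=cv2.cvtColor(im,cv2.COLOR_BGR2HSV)
m=cv2.inRange(hsv,(5,100,60),(22,255,255)); m[:190]=0; m[290:]=0;m[:,:220]=0;m[:,350:]=0
n,l,st,ce=cv2.connectedComponentsWithStats(m); i=1+np.argmax(st[1:,4]); print(st[i],ce[i])
x,y,w,h,_=st[i]; 
p=pix2w(c,x+(w-1)/2,y+(h-1)/2,.095); print(p,R.T@(p-T)*1000); print(redtop(c,im))
print('expected',R.T@(np.array([.4752,-.2205,.095])-T)*1000)
cv2.imwrite('pics/w6c.png',cv2.resize(im[120:330,140:430],None,fx=2.7,fy=2.7))
E
```

```text
10.1 [ 0.475  -0.2192  0.1477] [-0.001   0.0009 -1.    ] [-37.0332  28.641  100.8424   0.0106  50.5951 -26.98  ]
[ 261  215   43   41 1426] [281.9951 235.216 ]
[ 0.4723 -0.2211  0.095 ] [-2.3503 -2.1794 52.6643]
[276  87  19  20 303] [285.1518  96.495 ]
(np.float64(285.0), np.float64(97.74210471354537), np.float64(9.544221944798585))
expected [-1.2444  0.5238 52.662 ]
```

View pics/w6c.png

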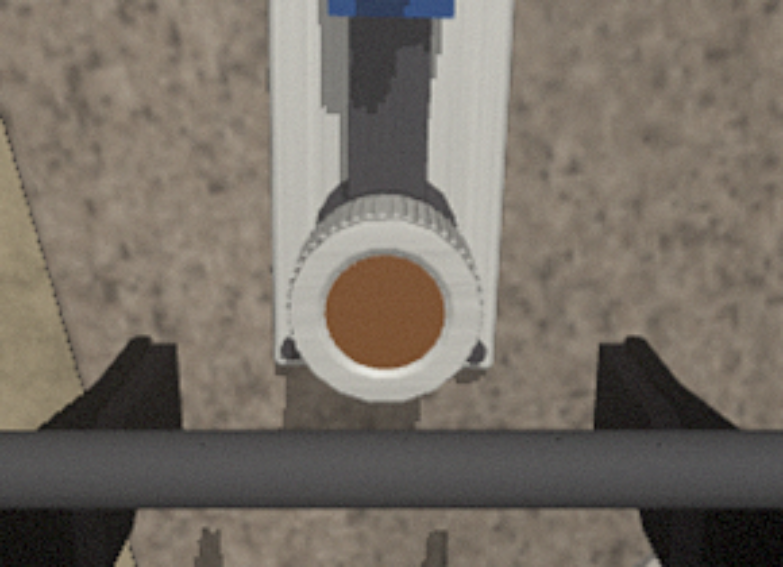

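Call:
{"op": "drive_tool", "data": {"motion": [[[-3.3, -0.3, 0], [0, 0, 0]], [[0, 0, 30], [0, 0, 0]], [[0, 0, 30], [0, 0, 0]], [[0, 0, 25], [0, 0, 0]], [[0, 0, 0], [0, 0, 0]]]}}

```text
time_s: 10.6
position: [0.4724, -0.2222, 0.0605]
tcp_rot: [[0.176, 0.984, -0.005], [0.984, -0.176, 0.004], [0.003, -0.006, -1.0]]
force: [-0.7, 0.5, 0.1]
opening: 1.002
grasp_force: 0.0
```

Call:
{"op": "drive_tool", "data": {"motion": [[[0, 0, 0], [0, 0, 0]], [[0, 0, 0], [0, 0, 0]], [[0, 0, 0], [0, 0, 0]], [[0, 0, 0], [0, 0, 0]], [[0, 0, 0], [0, 0, 0]]], "gripper": 0.0}}

```text
time_s: 11.1
position: [0.4744, -0.2239, 0.0638]
tcp_rot: [[0.176, 0.984, 0.001], [0.984, -0.176, -0.001], [-0.001, 0.001, -1.0]]
force: [-2.0, -0.1, 1.0]
opening: 0.631
grasp_force: 0.8
```

Call:
{"op": "drive_tool", "data": {"motion": [[[0, 0, 0], [0, 0, 0]], [[0, 0, 0], [0, 0, 0]], [[0, 0, 0], [0, 0, 0]]]}}

```text
time_s: 11.4
position: [0.4744, -0.2238, 0.0636]
tcp_rot: [[0.176, 0.984, 0.0], [0.984, -0.176, -0.0], [-0.0, 0.0, -1.0]]
force: [-0.9, 0.2, 5.2]
opening: 0.616
grasp_force: 30.0
```

Call:
{"op": "drive_tool", "data": {"motion": [[[0, 0, 0], [0, 0, -0.05]], [[0, 0, 0], [0, 0, -0.05]], [[0, 0, 0], [0, 0, 0]]]}}

```text
time_s: 11.7
position: [0.4745, -0.2236, 0.0636]
tcp_rot: [[0.076, 0.997, 0.001], [0.997, -0.076, 0.0], [0.0, 0.001, -1.0]]
force: [-0.9, 1.5, 6.4]
opening: 0.617
grasp_force: 30.0
```

```bash
python3 -c "
from rig import *
s=read_state();print(s['force'],s['moment'],s['position'])"
```

```text
[-0.90657886  1.45361561  6.44226039] [ 0.22315201 -0.01678396  0.07659873] [ 0.47445074 -0.22355228  0.06357105]
```

Call:
{"op": "drive_tool", "data": {"motion": [[[0, 0, -0.3], [0, 0, -0.05]], [[0, 0, 0], [0, 0, -0.05]], [[0, 0, 0], [0, 0, 0]]]}}

```text
time_s: 12.0
position: [0.4744, -0.2236, 0.0636]
tcp_rot: [[-0.023, 1.0, 0.0], [1.0, 0.023, 0.0], [0.0, 0.0, -1.0]]
force: [0.1, 1.8, 4.6]
opening: 0.619
grasp_force: 30.0
```

Call:
{"op": "drive_tool", "data": {"motion": [[[0, 0, 0], [0, 0, -0.05]], [[0, 0, 0], [0, 0, -0.05]], [[0, 0, 0], [0, 0, 0]]]}}

```text
time_s: 12.3
position: [0.4745, -0.2238, 0.0636]
tcp_rot: [[-0.122, 0.993, 0.0], [0.993, 0.122, -0.0], [-0.0, 0.0, -1.0]]
force: [-0.3, 0.8, 3.7]
opening: 0.617
grasp_force: 30.0
```

Call:
{"op": "drive_tool", "data": {"motion": [[[0, 0, 0], [0, 0, -0.05]], [[0, 0, 0], [0, 0, -0.05]], [[0, 0, 0], [0, 0, 0]]]}}

```text
time_s: 12.6
position: [0.4745, -0.2238, 0.0636]
tcp_rot: [[-0.22, 0.975, 0.001], [0.975, 0.22, -0.0], [-0.0, 0.0, -1.0]]
force: [-0.0, 1.0, 3.9]
opening: 0.618
grasp_force: 30.0
```

Call:
{"op": "drive_tool", "data": {"motion": [[[0, 0, 0], [0, 0, -0.05]], [[0, 0, 0], [0, 0, -0.05]], [[0, 0, 0], [0, 0, 0]]]}}

```text
time_s: 12.9
position: [0.4746, -0.2239, 0.0636]
tcp_rot: [[-0.316, 0.949, 0.001], [0.949, 0.316, -0.0], [-0.001, 0.0, -1.0]]
force: [-0.1, 0.3, 5.0]
opening: 0.614
grasp_force: 30.0
```

Call:
{"op": "drive_tool", "data": {"motion": [[[0, 0, 0], [0, 0, -0.05]], [[0, 0, 0], [0, 0, -0.05]], [[0, 0, 0], [0, 0, 0]]]}}

```text
time_s: 13.2
position: [0.4746, -0.2239, 0.0636]
tcp_rot: [[-0.409, 0.912, 0.001], [0.912, 0.409, -0.0], [-0.001, 0.0, -1.0]]
force: [0.4, 0.6, 5.6]
opening: 0.614
grasp_force: 30.0
```

Call:
{"op": "drive_tool", "data": {"motion": [[[0, 0, -0.1], [0, 0, -0.05]], [[0, 0, 0], [0, 0, -0.05]], [[0, 0, 0], [0, 0, 0]]]}}

```text
time_s: 13.5
position: [0.4746, -0.224, 0.0636]
tcp_rot: [[-0.498, 0.867, 0.001], [0.867, 0.498, -0.001], [-0.001, 0.0, -1.0]]
force: [0.7, 0.2, 3.7]
opening: 0.617
grasp_force: 30.0
```

Call:
{"op": "drive_tool", "data": {"motion": [[[0, 0, 0], [0, 0, -0.05]], [[0, 0, 0], [0, 0, -0.05]], [[0, 0, 0], [0, 0, 0]]]}}

```text
time_s: 13.8
position: [0.4746, -0.224, 0.0636]
tcp_rot: [[-0.582, 0.813, 0.001], [0.813, 0.582, -0.001], [-0.001, 0.0, -1.0]]
force: [0.5, 0.8, 4.5]
opening: 0.615
grasp_force: 30.0
```

Call:
{"op": "drive_tool", "data": {"motion": [[[0, 0, 0], [0, 0, -0.05]], [[0, 0, 0], [0, 0, -0.05]], [[0, 0, 0], [0, 0, 0]]]}}

```text
time_s: 14.1
position: [0.4746, -0.2239, 0.0636]
tcp_rot: [[-0.66, 0.751, 0.001], [0.751, 0.66, -0.001], [-0.001, 0.0, -1.0]]
force: [1.3, 0.8, 4.7]
opening: 0.618
grasp_force: 30.0
```

Call:
{"op": "drive_tool", "data": {"motion": [[[0, 0, 0], [0, 0, -0.05]], [[0, 0, 0], [0, 0, -0.05]], [[0, 0, 0], [0, 0, 0]]]}}

```text
time_s: 14.4
position: [0.4746, -0.2241, 0.0636]
tcp_rot: [[-0.732, 0.682, 0.001], [0.682, 0.732, -0.001], [-0.001, 0.0, -1.0]]
force: [0.9, -0.1, 5.1]
opening: 0.618
grasp_force: 30.0
```

Call:
{"op": "drive_tool", "data": {"motion": [[[0, 0, 0], [0, 0, -0.05]], [[0, 0, 0], [0, 0, -0.05]], [[0, 0, 0], [0, 0, 0]]]}}

```text
time_s: 14.7
position: [0.4743, -0.2241, 0.0633]
tcp_rot: [[-0.796, 0.605, 0.0], [0.605, 0.796, -0.001], [-0.0, -0.0, -1.0]]
force: [0.7, -1.2, 2.4]
opening: 0.615
grasp_force: 30.0
```

Call:
{"op": "drive_tool", "data": {"motion": [[[0, 0, 0], [0, 0, -0.05]], [[0, 0, 0], [0, 0, -0.05]], [[0, 0, 0], [0, 0, 0]]]}}

```text
time_s: 15.0
position: [0.4739, -0.2234, 0.0629]
tcp_rot: [[-0.852, 0.523, -0.001], [0.523, 0.852, 0.001], [0.001, 0.0, -1.0]]
force: [1.2, 0.2, -0.4]
opening: 0.618
grasp_force: 30.0
```

```bash
python3 -c "
from rig import *
s=read_state();print(s['force'],s['moment'],s['position'],s['joint_positions'])"
```

```text
[ 1.15595554  0.22979069 -0.44204223] [ 0.07321572 -0.29271518 -0.02114977] [ 0.47392195 -0.22340761  0.06288564] [-3.74752502e+01  3.69510432e+01  1.03882155e+02  1.27693248e-02
  3.92334594e+01 -9.59419336e+01]
```

Call:
{"op": "drive_tool", "data": {"motion": [[[0, 0, 1], [0, 0, 0]], [[0, 0, 1], [0, 0, 0]], [[0, 0, 0], [0, 0, 0]]]}}

```text
time_s: 15.3
position: [0.4743, -0.2234, 0.0611]
tcp_rot: [[-0.853, 0.522, -0.0], [0.522, 0.853, 0.001], [0.0, 0.0, -1.0]]
force: [2.1, 0.8, -2.6]
opening: 0.616
grasp_force: 30.0
```

Call:
{"op": "drive_tool", "data": {"motion": [[[0, 0, 1], [0, 0, 0]], [[0, 0, 1], [0, 0, 0]], [[0, 0, 0], [0, 0, 0]], [[0, 0, 0], [0, 0, 0]]]}}

```text
time_s: 15.7
position: [0.4743, -0.2235, 0.0595]
tcp_rot: [[-0.854, 0.521, 0.0], [0.521, 0.854, 0.0], [0.0, 0.0, -1.0]]
force: [2.5, 3.6, 1.1]
opening: 0.617
grasp_force: 30.0
```

Call:
{"op": "drive_tool", "data": {"motion": [[[0, 0, 1.5], [0, 0, 0]], [[0, 0, 1.5], [0, 0, 0]], [[0, 0, 0], [0, 0, 0]], [[0, 0, 0], [0, 0, 0]]]}}

```text
time_s: 16.1
position: [0.4743, -0.2235, 0.0565]
tcp_rot: [[-0.854, 0.521, 0.0], [0.521, 0.854, 0.0], [-0.0, 0.0, -1.0]]
force: [2.6, 3.7, 3.4]
opening: 0.612
grasp_force: 30.0
```

Call:
{"op": "drive_tool", "data": {"motion": [[[0, 0, 1.5], [0, 0, 0]], [[0, 0, 1], [0, 0, 0]], [[0, 0, 0], [0, 0, 0]], [[0, 0, 0], [0, 0, 0]]]}}

```text
time_s: 16.5
position: [0.4744, -0.2236, 0.0549]
tcp_rot: [[-0.854, 0.521, 0.001], [0.521, 0.854, -0.0], [-0.001, 0.0, -1.0]]
force: [1.9, 5.7, 11.3]
opening: 0.619
grasp_force: 30.0
```

Call:
{"op": "drive_tool", "data": {"motion": [[[0, 0, 1], [0, 0, 0]], [[0, 0, 0], [0, 0, 0]], [[0, 0, 0], [0, 0, 0]], [[0, 0, 0], [0, 0, 0]]]}}

```text
time_s: 16.9
position: [0.4744, -0.2236, 0.0549]
tcp_rot: [[-0.854, 0.521, 0.001], [0.521, 0.854, -0.001], [-0.001, 0.0, -1.0]]
force: [-0.9, 5.0, 18.5]
opening: 0.62
grasp_force: 30.0
```

```bash
python3 -c "
from rig import *
print(hand_in())"
```

```text
the job is handed in; nothing more can be done
None
```

I seated the red pin in the fork and released it. The collar then dropped over the hidden pins after about 60–65 degrees of turning, and I handed the job in at about 17 s with the collar still gripped and pushed against its hard stop. Hand-in gave no verdict. I last saw the red pin before turning the collar and took no picture after that.

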